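# Take a wall-thickness reading on the flange

## Robot

A 7-joint arm with a two-finger parallel gripper is mounted at the origin on a cart in front of the work surface, level with it; the furniture and walls round the work are solid. World frame = base frame: x ahead of the robot, y to its left, z up, the work surface at z = 0. Lengths are in m, angles in rad, forces in N, time in s.
With the tool pointing down it reaches from about 0.4 to 0.85 m from the base axis. Payload 10.4 kg.
Tool frame: the origin (TCP) lies between the finger pads; the fingertips stand 19 mm ahead of it and the grasp point (between the pads) is the TCP; z points along the fingers, x is the direction in which the jaws open and shut, and the axes are right-handed (so a half turn about z gives the same grasp; the last joint's range is limited). The gripper opens to 87 mm and grips with 3 to 60 N. Pads are 19 mm wide; open, the fingers measure 117 mm over their backs; the gripper's body (75 mm by 190 mm) begins 51 mm behind the grasp point.
Start: joints at [1.218, 0.332, -0.065, 1.46, 0.022, 1.35, -0.088], TCP at [0.202, -0.591, 0.242] pointing down, gripper open.
Joint ranges: [-2.6, 2.6], [-0.5, 2.12], [-1.47, 1.34], [0.16, 2.42], [-1.27, 4.41], [0.06, 2.06], [-2.6, 2.6]. Speed limits (rad/s): [2.22, 2.22, 2.79, 2.79, 3.14, 3.14, 3.14].

## Interface

Orientations are given as a unit quaternion [x, y, z, w].
In Python, from bench import * gives the robot as it stands.
- The arm moves only by the tool step_arm, never from a script. Its argument "commands" is a list of rows, each a list of 6 numbers: the shift along the tool's x, y, z in m, then the turn, a rotation vector about the tool's x, y, z in rad. In form: [[tx, ty, tz, rx, ry, rz], ...]. A call has 1 to 12 rows; each row shifts and turns the commanded pose from where the row before left it, along the tool's axes as they then stand; what a row does not reach is not made up. A row lasts 1/10 s, in which the tool goes at most 50 mm and 8.59 degrees, less where a joint would pass 70% of its speed; a pose out of reach is approached as far as the arm can. A call with a gripper value outside its range is refused whole. "gripper" is the opening, from 0 (shut) to 1 (fully open), set as the call begins (left out, the last holds). The fingers move at their own pace and stop on an object; "grip_force" is the grip in N (left out, the last holds). Time passes only in rows, so rows that do not move let the fingers close. It gives the time, the measured TCP pose, the force and the opening at its end, in the units of the state.
- read_state(): the state, without advancing time (a new reading comes with each control period).
- camera(name): name is "side" or "top"; returns the picture (400x640x3 uint8, red, green, blue); there is no depth.
- get_calibration(name): a dict with "fx", "fy", "cx", "cy" (pixels), "R" (3x3) and "t" (3): a world point X has camera coordinates R X + t. Camera axes: x right, y down, z forward; pixel columns grow to the right and rows downward; lengths in m; the calibration is good to about 2 mm. A picture is of the moment at which its call begins. get_calibration takes no time and is no camera call.
- close_job(): hands the job in, once; it reports no verdict.
The state is a dict: "time": time; "joint_positions": joint angles; "joint_vel": joint speeds; "joint_torque": joint torques, N m; "ee_pos": TCP position; "eef_rot": TCP orientation; "ft_force": force on the tool from outside, world axes, zero at the start; "torque": the same for the moment, N m; "width": finger opening in m.
Only numpy, scipy, OpenCV 4.12 (cv2) and the standard library are available. Lean on these libraries where they do the work, as an engineer would, in place of code of your own. Each camera call takes 0.05 s, during which the arm holds its last target. There are 200 camera calls.

## Task

First slide the control on top of the thickness gauge along its track until it stands over the white line that runs across the whole track. Then lift the probe out of its stand and press it gently, standing upright, with its spring tip in the middle of the ring-marked spot on the flange (not the cross or the square), so that the tip is pushed in about half-way. Finish while still holding the probe there, as the reading is being taken.

Things in the scene. Friction and masses are not known exactly. Their poses are not given: they have to be found in the camera images.
- control (a joint): position of the gauge's slide control along its track, in m: 0 at the end of the track on the gauge's -y side (the robot's right), 0.080 at the other end; it grows towards the gauge's +y (the robot's left). It starts between 0 and 0.025; at 0.055 it stands over the white line across the track. It stays where it is left; friction about 1.5 N.
- control_grip (a point): centre of the grip of the slide control: an upright grey block with a fine white line on top, 20 mm along the gauge's x, 16 mm along y (its direction of travel), 22 mm high from 4 mm to 26 mm above the gauge's top. This point is 15 mm above the gauge's top. Axes are those of the gauge: y along the track.
- control_line (a point): middle of the white line across the whole track (34 mm long; other ticks are 3 mm), on the gauge's top, where the control has to stand. The gauge is a fixed grey box 100 x 140 x 42 mm (x, y, z) with a black rubber band, a screen and the track on its flat top; the track runs along y, 20 mm to the robot's side of the box's middle. Axes are the gauge's.
- ring_spot (a point): centre of the ring-marked spot (black ring 24 mm across, a small dot in the middle), on the flange's upper face at z = 0.022. The flange is a fixed round steel disc, 170 mm across, with eight bolt holes near its edge and a 120 mm raised face; its middle is 38 mm from this point along this point's -x. Two other spots 66 mm away carry a cross and a square.
- probe_grip (a point): middle of the probe's round black handle, the place to grip: 24 mm across, from 34 mm below this point to 38 mm above it. Below it: a collar 34 mm across and 6 mm thick that rests on the stand, a steel nose 20 mm across and 38 mm long, then the spring tip. The probe starts upright, z up along it; it weighs about 0.12 kg.
- probe_tip (a point): end of the probe's spring tip: a pin 8 mm across that stands out 16 mm below the nose. While not pressed it is 94 mm below the middle of the handle. It can be pushed in by 12 mm.
- plunger (a joint): how far the spring tip is pushed into the probe, in m: 0 free, 0.012 fully in. The spring needs 0.9 N to start and 6.3 N fully in (about 3.6 N half-way, 450 N/m); beyond that the probe is rigid.
- flange: the steel flange described under ring_spot: origin in the middle of its underside, on the bench; its x axis points to the ring-marked spot.
- probe: the whole probe: origin on its axis at the lower end of the steel nose, z up along the probe towards the handle.
- stand: the fixed stand of the probe: an aluminium block 56 x 56 mm with its top at z = 0.060, on a 74 x 74 x 4 mm base plate; a 23 mm upright hole takes the probe's nose and tip, so lift the probe straight up by 60 mm to clear it. Origin in the middle of its underside, on the bench.
Not all that is in view belongs to the job. There is more than one size of the part that bears control; the job needs the larger.

How it is judged:
By the outcome, as a careful person would: the job done as asked, in the order asked, and still so for the second after the job is handed in, while the arm keeps its last pose, push and grip.
It also fails if it takes over 46 s, if anything falls off the work surface, if the arm or the gripper's body presses on something with over 40 N, if the wrist force passes 120 N, or if a joint passes its speed limit or range.

## Working session

There is one attempt and no reset: what is moved stays moved. The work goes in short steps, Python scripts to look and compute and a tool call to move; the robot and the scene stay as the last step left them, time stands still between calls to the robot, and variables do not carry over. Pictures are saved under pics/ and viewed, on a budget of 10 in all, crops included, one or two more only if the job needs it, and the job is handed in when it is done.

Besides the shell and the picture viewer there is one more tool, called after "Emit:" as name([rows], argument=value, ...), one row to a line, values as JSON. step_arm: Moves the arm, as the interface text tells. Its arguments: {"type":"object","properties":{"commands":{"type":"array","items":{"type":"array","items":{"type":"number"}}},"gripper":{"type":"number"},"grip_force":{"type":"number"}},"required":["commands"]}

```bash
mkdir -p pics; python3 - <<'E'
from bench import *
import cv2
for n in("top","side"):
    cv2.imwrite(f"pics/{n}0.png",camera(n)[:,:,::-1]); c=get_calibration(n); print(n,c)
s=read_state(); print(s)
E
```

```text
top {'fx': 367.0855138105011, 'fy': 367.0855138105011, 'cx': 322.6863698632152, 'cy': 196.7054783261801, 'R': array([[-0.00344105, -0.99998572, -0.00408949],
       [-0.99033318,  0.00397485, -0.13865205],
       [ 0.13866632,  0.00357285, -0.99033271]]), 't': array([0.14884456, 0.53611349, 0.87447627])}
side {'fx': 443.7270217528744, 'fy': 443.7270217528744, 'cx': 324.57813521513384, 'cy': 199.67256065884615, 'R': array([[-0.78943677, -0.61361084,  0.01647184],
       [-0.44939827,  0.5594749 , -0.69644026],
       [ 0.41812771, -0.55719797, -0.71742571]]), 't': array([0.51098158, 0.22558452, 0.91775153])}
{'time': 0.1, 'joint_positions': array([ 1.21837319,  0.33278165, -0.0646998 ,  1.46083062,  0.0215735 ,
        1.34990263, -0.08847562]), 'joint_vel': array([ 0.00144703, -0.00117743,  0.00082872, -0.00170007, -0.0014601 ,
       -0.00066623,  0.00055949]), 'joint_torque': array([ 4.07109010e-04, -6.24547720e+01,  2.39493133e-02, -3.90721178e+01,
       -6.15652604e-02,  3.64597072e-02,  8.72473788e-05]), 'ee_pos': array([ 0.20232724, -0.59101425,  0.24086311]), 'eef_rot': array([ 8.13606242e-01, -5.81415949e-01, -5.08092276e-04, -3.44960178e-04]), 'ft_force': array([0.09307051, 1.0123952 , 0.52980382]), 'torque': array([ 0.01227497, -0.0026523 ,  0.07908193]), 'width': 0.0872407933442907}
```

View pics/top0.png

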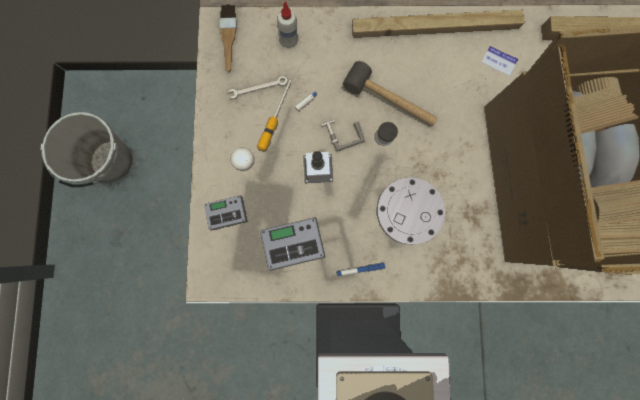

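View pics/side0.png

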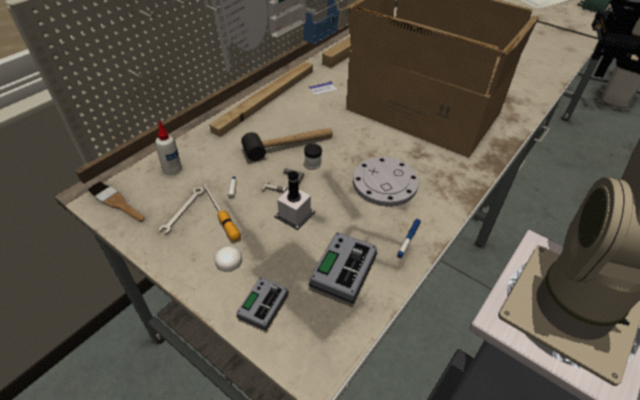

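The larger gauge is at top (293,244), side (343,267). The smaller one, at top (225,212), is the decoy. Flange spots in the top view: cross (410,195), square (399,218), ring (425,217). The probe is in its stand at (318,165). I'll confirm these in one enlarged mosaic.

```bash
python3 - <<'E'
import cv2,numpy as np
t=cv2.imread("pics/top0.png");s=cv2.imread("pics/side0.png")
def c(i,x,y,w,h,k): return cv2.resize(i[y:y+h,x:x+w],None,fx=k,fy=k,interpolation=cv2.INTER_CUBIC)
a=np.hstack([c(t,255,210,80,60,5),c(t,370,170,80,60,5)])
b=np.hstack([c(t,290,140,80,60,5),c(s,305,225,80,60,5)][:2])
cv2.imwrite("pics/crop.png",np.vstack([a,b]))
E
```

```text
(no output)
```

View pics/crop.png

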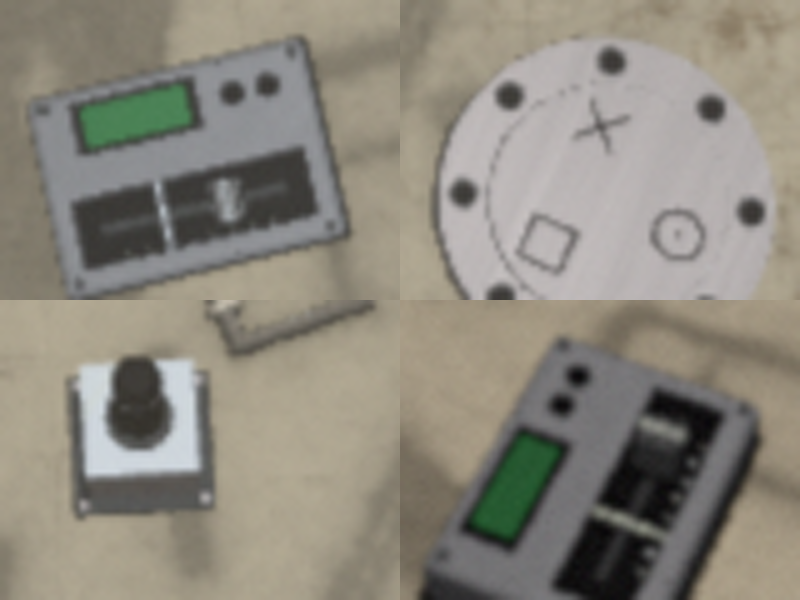

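The crop shows the following.
- **Gauge:** the large gauge has its control at about (300.6,249.6), to the right of the white line at about (288,253).
- **Flange:** the ring with a dot is at (425.6,217); the cross and the square are clearly separate.
- **Probe:** the collar is centred at about (317.5,162.5).

```bash
cat > h.py <<'E'
from bench import *
import numpy as np
from scipy.spatial.transform import Rotation as Rn
def ray(n,u,v,z):
    c=get_calibration(n);R=np.array(c["R"]);t=np.array(c["t"])
    d=R.T@[(u-c["cx"])/c["fx"],(v-c["cy"])/c["fy"],1];o=-R.T@t
    return (o+d*(z-o[2])/d[2])[:2]
def proj(n,X):
    c=get_calibration(n);p=c["R"]@np.array(X)+c["t"];return np.array([c["fx"]*p[0]/p[2]+c["cx"],c["fy"]*p[1]/p[2]+c["cy"]])
def togo(p,yaw):
    """tool-frame shift+turn to reach TCP p pointing down, tool x at world yaw"""
    s=read_state();R=Rn.from_quat(s["eef_rot"])
    G=Rn.from_euler('z',yaw)*Rn.from_euler('x',np.pi)
    return R.inv().apply(np.array(p)-s["ee_pos"]).round(4),(R.inv()*G).as_rotvec().round(4)
E
python3 - <<'E'
from h import *
np.set_printoptions(precision=4,suppress=True)
q=lambda x,y,ox,oy:((x+.5)/5-.5+ox,(y+.5)/5-.5+oy)
G=[ray("top",*q(x,y,255,210),.042) for x,y in((30,100),(303,37),(350,233),(75,297))]
print("corners",G); e=[np.linalg.norm(G[i]-G[i-1]) for i in range(4)];print("edges",e)
d=(G[0]-G[1])+(G[3]-G[2]);yaw=np.arctan2(-d[0],d[1]);print("gauge yaw",yaw, "c",np.mean(G,0))
l=ray("top",*q(165,214,255,210),.042);k=ray("top",*q(228,190,255,210),.068);print("line",l,"grip",k)
ks=ray("side",305+263/5,225+130/5,.068);print("grip side",ks)
ls=ray("side",305+(628-400)/5,225+(522-300)/5,.042);print("line side",ls)
r=ray("top",*q(278,235,370,170),.022);print("ring",r)
print("ring side approx",proj("side",[*r,.022]))
S=[ray("top",*q(x,y-300,290,140),.06) for x,y in((78,362),(193,360),(200,472),(85,477))]
print("stand",np.mean(S,0),S);print("collar",ray("top",*q(138,413-300,290,140),.066));print("top",ray("top",*q(137,381-300,290,140),.138))
s=read_state();print(Rn.from_quat(s["eef_rot"]).as_matrix())
E
```

```text
corners [array([0.4555, 0.2988]), array([0.4858, 0.1654]), array([0.3908, 0.1427]), array([0.3608, 0.2753])]
edges [np.float64(0.09758697194181527), np.float64(0.13687299049591228), np.float64(0.09772430414052098), np.float64(0.13590681546871924)]
gauge yaw 0.22303400969350975 c [0.4232 0.2205]
line [0.4002 0.2323] grip [0.4115 0.2001]
grip side [0.4062 0.1995]
line side [0.4001 0.2306]
ring [ 0.4875 -0.1098]
ring side approx [398.3017 172.9605]
stand [0.6169 0.1595] [array([0.645 , 0.1895]), array([0.6458, 0.1328]), array([0.5895, 0.1297]), array([0.5873, 0.1859])]
collar [0.6177 0.1598]
top [0.6153 0.1589]
[[ 0.3239 -0.9461 -0.0004]
 [-0.9461 -0.3239  0.0012]
 [-0.0012  0.     -1.    ]]
```

```bash
python3 - <<'E'
from h import *
print(ray("top",505,262,0),ray("top",487,105,0),ray("side",472,148,0))
c=ray("top",505,262,0)
for z in(.15,.2,.25,.3,.35):print(z,proj("top",[*c,z]),proj("side",[*c,z]))
E
```

```text
[ 0.37391817 -0.31195442] [ 0.78806371 -0.29374648] [ 0.38737406 -0.35834721]
0.15 [539.58068798 264.6587144 ] [483.99958256 113.49944799]
0.2 [554.24738745 265.78635435] [489.50838759  96.7101814 ]
0.25 [571.05757924 267.07879535] [495.38705062  78.79369313]
0.3 [590.51820435 268.57501325] [501.67411357  59.63251842]
0.35 [613.30974142 270.32732621] [508.41366618  39.09228423]
```

Emit:
step_arm([
  [-0.03,-0.022,-0.01,0,0,0],
  [-0.03,-0.022,-0.01,0,0,0],
  [-0.03,-0.022,-0.01,0,0,0],
  [-0.03,-0.022,-0.01,0,0,0],
  [-0.03,-0.022,-0.01,0,0,0],
  [-0.03,-0.022,-0.01,0,0,0],
])

```text
time: 0.7
ee_pos: [0.2692, -0.3766, 0.3017]
eef_rot: [0.814, -0.581, -0.0, 0.0]
ft_force: [0.8, -0.1, -0.0]
width: 0.0869
```

Emit:
step_arm([
  [-0.0266,-0.0291,0,0,0,0],
  [-0.0266,-0.0291,0,0,0,0],
  [-0.0266,-0.0291,0,0,0,0],
  [-0.0266,-0.0291,0,0,0,0],
  [-0.0266,-0.0291,0,0,0,0],
  [-0.0266,-0.0291,0,0,0,0],
  [-0.0266,-0.0291,0,0,0,0],
  [-0.0266,-0.0291,0,0,0,0],
  [-0.036,-0.01,0.02,0,0,0],
  [-0.036,-0.01,0.02,0,0,0],
  [-0.036,-0.01,0.02,0,0,0],
  [-0.036,-0.01,0.02,0,0,0],
])

```text
time: 1.9
ee_pos: [0.411, 0.049, 0.2207]
eef_rot: [0.814, -0.582, 0.0, 0.0]
ft_force: [1.0, -0.0, -0.6]
width: 0.087
```

Emit:
step_arm([
  [-0.036,-0.01,0.02,0,0,0],
  [-0.036,-0.01,0.02,0,0,0],
  [-0.03,-0.01,0.02,0,0,0.05],
  [0,0,0,0,0,0.055],
  [0,0,0,0,0,0],
  [0,0,0,0,0,0],
], gripper=0.5)

```text
time: 2.5
ee_pos: [0.407, 0.1534, 0.1616]
eef_rot: [0.782, -0.623, 0.0, 0.0]
ft_force: [0.1, 0.2, 0.2]
width: 0.0485
```

```bash
python3 - <<'E'
from h import *
print(read_state()["ee_pos"],read_state()["time"],read_state()["width"]);print(togo([.4074,.1997,.15],-1.348))
import cv2
cv2.imwrite("pics/s1.png",cv2.resize(camera("side")[160:310,230:430,::-1],None,fx=4,fy=4,interpolation=cv2.INTER_CUBIC))
E
```

```text
[0.40704253 0.15336356 0.16159512] 2.5 0.04850903496452837
(array([-0.0451, -0.0107,  0.0116]), array([ 0.    , -0.0003,  0.003 ]))
```

View pics/s1.png

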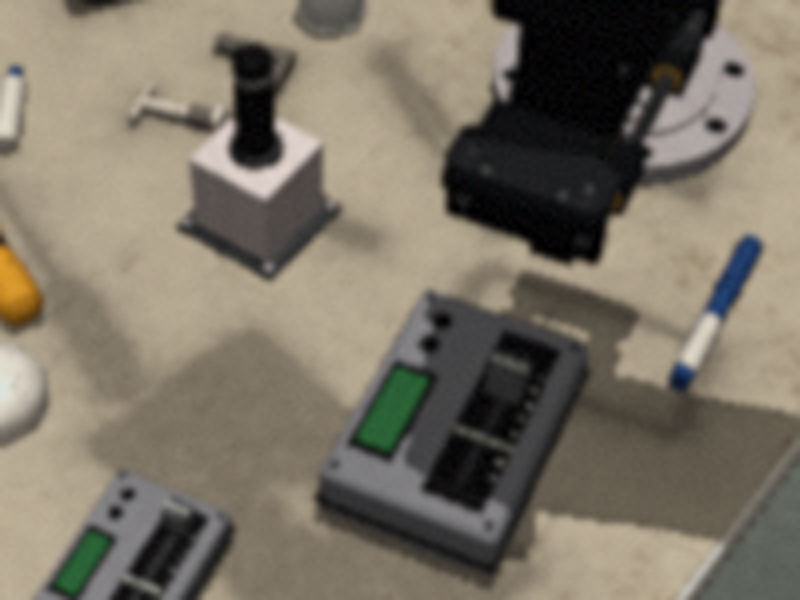

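The side view shows the gripper short of the gauge, with the control (crop (508,365)) and the probe in its stand (crop (255,110)) both undisturbed. Next I'll move over the control, descend and close.

Emit:
step_arm([
  [-0.0225,-0.0054,0,0,0,0],
  [-0.0226,-0.0053,0.005,0,0,0.003],
  [0,0,0.03,0,0,0],
  [0,0,0.03,0,0,0],
  [0,0,0.02,0,0,0],
  [0,0,0.01,0,0,0],
  [0,0,0,0,0,0],
])

```text
time: 3.25
ee_pos: [0.407, 0.1995, 0.066]
eef_rot: [0.781, -0.625, -0.0, 0.001]
ft_force: [-0.1, -0.3, -0.2]
width: 0.0437
```

Emit:
step_arm([
  [0,0,0,0,0,0],
  [0,0,0,0,0,0],
  [0,0,0,0,0,0],
  [0,0,0,0,0,0],
  [0,0,0,0,0,0],
  [0,0,0,0,0,0],
], gripper=0, grip_force=8)

```text
time: 3.85
ee_pos: [0.4076, 0.2002, 0.0669]
eef_rot: [0.781, -0.625, 0.0, -0.0]
ft_force: [-0.5, -1.6, 7.0]
width: 0.0153
```

```bash
python3 - <<'E'
from h import *
s=read_state();print(s);print(togo([.4002,.2312,.066],-1.348))
import cv2
cv2.imwrite("pics/s2.png",cv2.resize(np.hstack([camera("side")[220:310,290:410,::-1],camera("top")[205:295,240:360,::-1]]),None,fx=3.3,fy=3.3,interpolation=cv2.INTER_CUBIC))
E
```

```text
{'time': 3.85, 'joint_positions': array([ 0.3464003 ,  0.28488215, -0.97946984,  2.04604473,  0.29097234,
        0.95365422, -2.13438446]), 'joint_vel': array([-0.0010777 ,  0.00250391,  0.00104506, -0.0003853 ,  0.0008391 ,
        0.00014951, -0.00063047]), 'joint_torque': array([ -0.42496487, -34.30029988,  -7.86073476, -29.90299344,
        -0.2433818 ,  -0.63600982,  -0.08105865]), 'ee_pos': array([0.40764204, 0.20017164, 0.06691675]), 'eef_rot': array([ 7.81016665e-01, -6.24510053e-01,  3.80748617e-04, -1.30358989e-04]), 'ft_force': array([-0.47483579, -1.64349634,  6.96059217]), 'torque': array([-0.3939226 ,  0.07240794,  0.0974292 ]), 'width': 0.015311364693946498}
(array([-0.0319,  0.0004,  0.0009]), array([-0.0007, -0.0004, -0.001 ]))
```

View pics/s2.png

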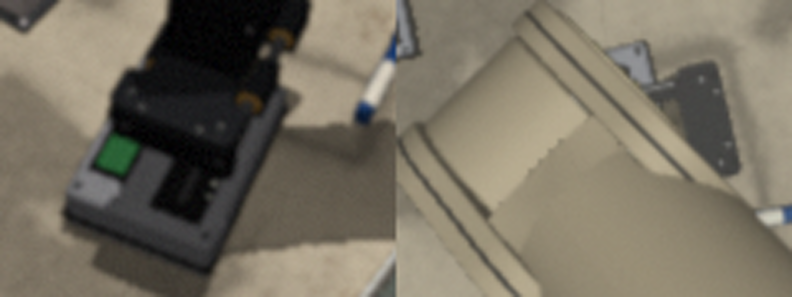

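Emit:
step_arm([
  [0,0,-0.002,0,0,0],
  [-0.004,0,0,0,0,0],
  [-0.0055,0,0,0,0,0],
  [-0.0055,0,0,0,0,0],
  [-0.0055,0,0,0,0,0],
  [-0.0055,0,0,0,0,0],
  [-0.004,0,0,0,0,0],
  [-0.0022,0,0,0,0,0],
  [0,0,0,0,0,0],
  [0,0,0,0,0,0],
])

```text
time: 4.95
ee_pos: [0.3997, 0.2319, 0.0683]
eef_rot: [0.781, -0.624, -0.0, 0.0]
ft_force: [-0.5, 0.7, -10.0]
width: 0.0158
```

```bash
python3 - <<'E'
from h import *
s=read_state();print(s["ee_pos"],s["ft_force"],s["width"]);print(togo([.4002,.2312,.066],-1.348))
E
```

```text
[0.39970079 0.23191442 0.06830103] [-0.50307251  0.68298796 -9.96924352] 0.01583328508046138
(array([ 0.0008, -0.0003,  0.0023]), array([ 0.0007,  0.0005, -0.0006]))
```

Emit:
step_arm([
  [0,0,0,0,0,0],
  [0,0,0,0,0,0],
  [0,0,0,0,0,0],
  [0,0,0,0,0,0],
  [0,0,-0.03,0,0,0],
  [0,0,-0.04,0,0,0],
  [0,-0.04,-0.04,0,0,0],
  [0,-0.05,-0.03,0,0,0],
  [0,-0.05,0,0,0,0],
  [0,0,0,0,0,0],
  [0,0,0,0,0,0],
], gripper=0.5)

```text
time: 6.05
ee_pos: [0.5255, 0.2601, 0.1985]
eef_rot: [0.781, -0.625, -0.001, 0.0]
ft_force: [-0.0, 0.4, 0.6]
width: 0.0434
```

```bash
python3 - <<'E'
from h import *
s=read_state();print(s["time"],s["ee_pos"],s["ft_force"],s["width"])
import cv2
a=camera("side");b=camera("top");cv2.imwrite("pics/s3f.png",a[:,:,::-1]);cv2.imwrite("pics/t3f.png",b[:,:,::-1])
f=lambda i,x,y,k,w,h:cv2.resize(i[y:y+h,x:x+w,::-1],None,fx=k,fy=k,interpolation=cv2.INTER_CUBIC)
cv2.imwrite("pics/s3.png",np.vstack([np.hstack([f(a,305,225,5,80,60),f(b,255,210,5,80,60)]),np.hstack([f(a,345,150,5,80,60),f(a,265,160,5,80,60)])]))
E
```

```text
6.05 [0.52550386 0.26014947 0.19852821] [-0.03133657  0.3981453   0.56100661] 0.043357757417404934
```

View pics/s3.png

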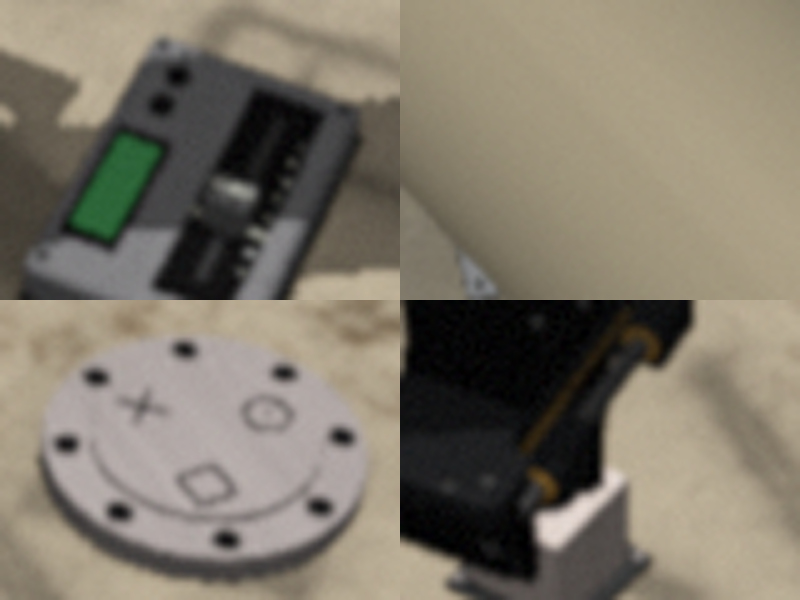

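```bash
python3 - <<'E'
from h import *
yd=np.array([-.221,.975]);c=np.array([.4037,.2161])
q=lambda x,y:(305+(x+.5)/5-.5,225+(y+.5)/5-.5)
for n,p,z in(("grip",(233,186),.068),("line",(228,222),.042),("gripold",(263,130),.068)):
    X=ray("side",*q(*p),z);print(n,X,(X-c)@yd)
for m in(.010,.0125,.015,.0175):
    X=c+yd*m;print(m,[(proj("side",[*X,z])-[305,225])*5 for z in(.042,.068)])
E
cat > v.py <<'E'
import cv2
i=cv2.imread("pics/s3f.png");j=cv2.imread("pics/side0.png")
import numpy as np
f=lambda i:cv2.resize(i[255:280,335:363],None,fx=14,fy=14,interpolation=cv2.INTER_CUBIC)
cv2.imwrite("pics/z3.png",cv2.convertScaleAbs(np.hstack([f(j),f(i)]),alpha=1.4))
E
python3 v.py
```

```text
grip [0.40056548 0.23044079] 0.01467500227369007
line [0.40131265 0.2303259 ] 0.014397858627119888
gripold [0.40743641 0.19915813] -0.01734407016953875
0.01 [array([231.86647285, 212.87599096]), array([235.65268493, 175.7289584 ])]
0.0125 [array([229.56300514, 217.31106092]), array([233.30858669, 180.19008281])]
0.015 [array([227.25163512, 221.76134591]), array([230.95628151, 184.66682609])]
0.0175 [array([224.93232205, 226.22692435]), array([228.59572622, 189.15927041])]
```

View pics/z3.png

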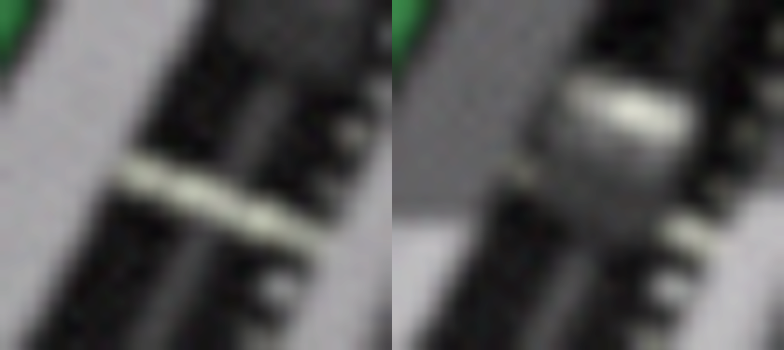

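The control now stands over the white line: grip at 14.7 mm and line at 14.4 mm along the track, with both line ends showing on either side of the block. In the side view the ring is at (398.6,172.7), against a projection of (398.3,173.0), so its position is confirmed. Next is the probe.

Emit:
step_arm([
  [0.0394,-0.0223,0,0,0,0],
  [0.0394,-0.0223,0,0,0,0],
  [0.0394,-0.0223,0,0,0,0],
  [0,0,0,0,0,0],
  [0,0,0,0,0,0],
], gripper=0.9)

```text
time: 6.65
ee_pos: [0.6163, 0.1584, 0.2003]
eef_rot: [0.78, -0.625, 0.0, -0.0]
ft_force: [-0.4, 1.0, 0.6]
width: 0.0745
```

```bash
python3 - <<'E'
from h import *
s=read_state();print(s["time"],s["ee_pos"],s["ft_force"],s["width"],s["joint_positions"])
print(togo([.617,.1595,.102],-1.348))
import cv2
a=camera("side");f=lambda i,x,y,k,w,h:cv2.resize(i[y:y+h,x:x+w,::-1],None,fx=k,fy=k,interpolation=cv2.INTER_CUBIC)
cv2.imwrite("pics/s4.png",f(a,230,130,5,120,120))
print([proj("side",[.617,.1595,z])for z in(.06,.1,.138)])
E
```

```text
6.65 [0.61631293 0.1583523  0.20025455] [-0.43231548  1.02669306  0.642314  ] 0.07449973834652455 [ 0.315475    0.53003031 -0.89210126  1.44869473  0.41511692  1.3588548
 -1.94652057]
(array([-0.001 , -0.0009,  0.0983]), array([-0.0007, -0.0006, -0.0027]))
[array([293.55283204, 197.86827466]), array([292.96376516, 185.64021907]), array([292.37245121, 173.36551791])]
```

View pics/s4.png

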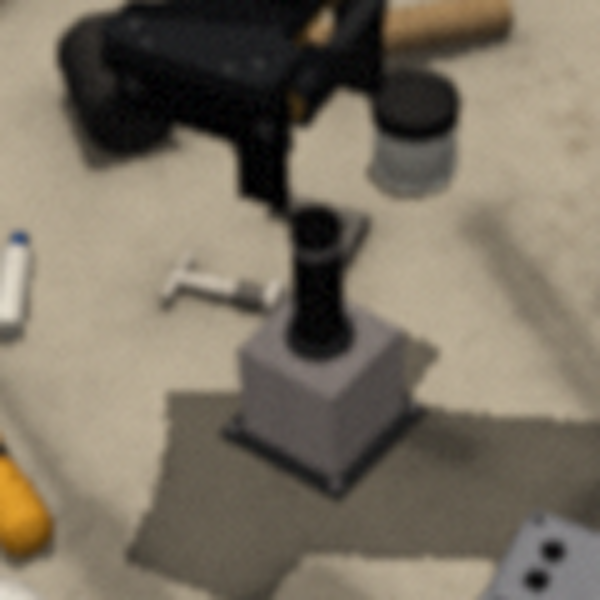

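The probe handle is at crop (318,225) at the top and (320,338) at the collar, within about 1 px of the projection. I'll descend straight from here.

Emit:
step_arm([
  [-0.0005,-0.0003,0.03,0,0,0],
  [0,0,0.03,0,0,0],
  [0,0,0.02,0,0,0],
  [0,0,0.012,0,0,0],
  [0,0,0.005,0,0,0],
  [0,0,0,0,0,0],
])

```text
time: 7.3
ee_pos: [0.6164, 0.1604, 0.1031]
eef_rot: [0.781, -0.624, 0.0, -0.0]
ft_force: [-1.0, -0.6, 0.1]
width: 0.0779
```

Emit:
step_arm([
  [0,0,0,0,0,0],
  [0,0,0,0,0,0],
  [0,0,0,0,0,0],
  [0,0,0,0,0,0],
  [0,0,0,0,0,0],
  [0,0,0,0,0,0],
  [0,0,0,0,0,0],
  [0,0,0,0,0,0],
], gripper=0, grip_force=30)

```text
time: 8.1
ee_pos: [0.6168, 0.1595, 0.1026]
eef_rot: [0.781, -0.625, 0.0, 0.0]
ft_force: [-0.2, 0.0, -1.6]
width: 0.0233
```

Emit:
step_arm([
  [0,0,-0.01,0,0,0],
  [0,0,-0.02,0,0,0],
  [0,0,-0.02,0,0,0],
  [0,0,-0.02,0,0,0],
  [0,0,-0.02,0,0,0],
  [0,0,0,0,0,0],
  [0,0,0,0,0,0],
])

```text
time: 8.8
ee_pos: [0.6168, 0.1599, 0.1928]
eef_rot: [0.781, -0.624, 0.0, -0.0]
ft_force: [0.2, -0.4, -2.1]
width: 0.0235
```

```bash
python3 - <<'E'
from h import *
s=read_state();print(s["time"],s["ee_pos"],s["ft_force"],s["width"],s["joint_positions"])
print(togo([.4875,-.1098,.1926],-1.348))
E
```

```text
8.8 [0.61675434 0.15985647 0.1927579 ] [ 0.1993568  -0.39142099 -2.06446471] 0.023452062401115987 [ 0.31180224  0.5375522  -0.88961918  1.45555081  0.42056369  1.34700445
 -1.95021356]
(array([2.346e-01, 1.854e-01, 1.000e-04]), array([-0.0005, -0.0002, -0.0009]))
```

Emit:
step_arm([
  [0.012,0.0094,0,0,0,0],
  [0.0235,0.0185,0,0,0,0],
  [0.0235,0.0185,0,0,0,0],
  [0.0235,0.0185,0,0,0,0],
  [0.0235,0.0185,0,0,0,0],
  [0.0235,0.0185,0,0,0,0],
  [0.0235,0.0185,0,0,0,0],
  [0.0235,0.0185,0,0,0,0],
  [0.0235,0.0185,0,0,0,0],
  [0.0235,0.0185,0,0,0,0],
  [0.012,0.0094,0,0,0,0],
  [0,0,0,0,0,0],
])

```text
time: 10.0
ee_pos: [0.4862, -0.1133, 0.1916]
eef_rot: [0.78, -0.626, -0.001, 0.001]
ft_force: [0.0, 0.4, -2.1]
width: 0.0234
```

Emit:
step_arm([
  [0,0,0.02,0,0,0],
  [0,0,0.02,0,0,0],
  [0,0,0.015,0,0,0],
  [0,0,0.005,0,0,0],
  [0,0,0,0,0,0],
  [0,0,0,0,0,0],
  [0,0,0,0,0,0],
])

```text
time: 10.7
ee_pos: [0.4884, -0.1107, 0.1334]
eef_rot: [0.781, -0.624, 0.001, -0.0]
ft_force: [-0.5, -0.6, -1.2]
width: 0.0235
```

```bash
python3 - <<'E'
from h import *
s=read_state();print(s["time"],s["ee_pos"],s["ft_force"],s["width"],s["joint_positions"])
print(togo([.4875,-.1098,.1326],-1.348))
import cv2
a=camera("side");b=camera("top");f=lambda i,x,y,k,w,h:cv2.resize(i[y:y+h,x:x+w,::-1],None,fx=k,fy=k,interpolation=cv2.INTER_CUBIC)
cv2.imwrite("pics/s5.png",np.hstack([f(a,345,130,5,80,80),f(b,370,170,5,80,80)]))
e=s["ee_pos"]
for z in(-.0966,-.0786,0): print((proj("side",e+[0,0,z])-[345,130])*5,(proj("top",e+[0,0,z])-[370,170])*5)
print((proj("side",[.4875,-.1098,.022])-[345,130])*5)
E
```

```text
10.7 [ 0.48836107 -0.1107142   0.1334276 ] [-0.54537531 -0.64647774 -1.15146134] 0.02349758195014161 [ 0.92921229  0.26209529 -0.88620028  1.87989366  0.22732071  1.10291484
 -1.39254591]
(array([-0.0011,  0.0006,  0.0008]), array([-0.0011, -0.0008, -0.001 ]))
[269.81788626 192.15934143] [285.93573736 228.66541884]
[274.59000401 166.09126346] [296.27829146 225.41493202]
[296.755709    45.00931281] [346.77697921 209.54406327]
[266.46618517 214.8073937 ]
```

View pics/s5.png

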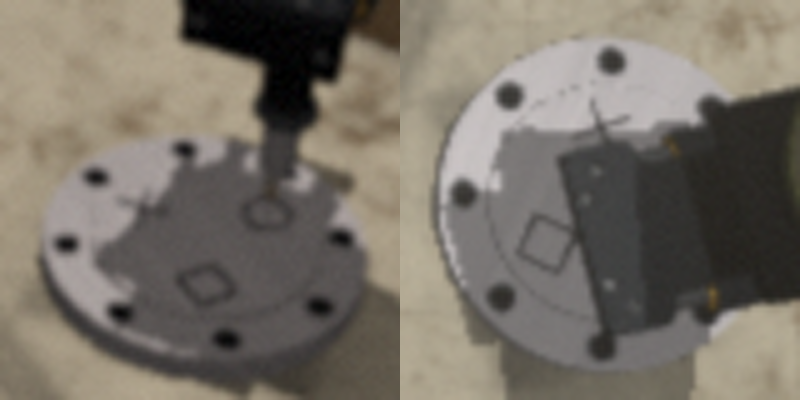

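The spring tip, at crop (270,195), is right above the ring centre (267,213) and matches the projection. I'll lower it, watching the force.

Emit:
step_arm([
  [-0.0004,0.0002,0.005,0,0,0],
  [0,0,0.004,0,0,0],
  [0,0,0.002,0,0,0],
  [0,0,0,0,0,0],
])

```text
time: 11.2
ee_pos: [0.4872, -0.1103, 0.1212]
eef_rot: [0.781, -0.625, -0.0, 0.0]
ft_force: [0.3, -0.5, -1.9]
width: 0.0233
```

Emit:
step_arm([
  [0,0,0,0,0,0],
])

```text
time: 11.3
ee_pos: [0.4875, -0.1103, 0.1216]
eef_rot: [0.781, -0.624, -0.0, -0.0]
ft_force: [-0.1, -0.1, -1.1]
width: 0.0237
```

Emit:
step_arm([
  [0,0,0,0,0,0],
])

```text
time: 11.4
ee_pos: [0.4876, -0.1104, 0.1217]
eef_rot: [0.781, -0.625, 0.0, -0.0]
ft_force: [1.2, -0.6, -0.3]
width: 0.0234
```

Emit:
step_arm([
  [0,0,0,0,0,0],
])

```text
time: 11.5
ee_pos: [0.4876, -0.1104, 0.1217]
eef_rot: [0.781, -0.625, 0.0, -0.0]
ft_force: [0.4, 0.3, -1.3]
width: 0.0234
```

Emit:
step_arm([
  [0,0,0,0,0,0],
])

```text
time: 11.6
ee_pos: [0.4876, -0.1104, 0.1217]
eef_rot: [0.781, -0.625, 0.0, 0.0]
ft_force: [0.1, -0.6, -1.3]
width: 0.0233
```

Emit:
step_arm([
  [-0.0005,0,0,0,0,0],
  [0,0,0.002,0,0,0],
  [0,0,0.002,0,0,0],
  [0,0,0.002,0,0,0],
  [0,0,0.001,0,0,0],
  [0,0,0,0,0,0],
  [0,0,0,0,0,0],
])

```text
time: 12.3
ee_pos: [0.4875, -0.1099, 0.1148]
eef_rot: [0.781, -0.624, 0.0, -0.0]
ft_force: [-0.3, -0.0, 1.6]
width: 0.0232
```

Emit:
step_arm([
  [0,0,0,0,0,0],
])

```text
time: 12.4
ee_pos: [0.4875, -0.1099, 0.1148]
eef_rot: [0.781, -0.625, 0.0, -0.0]
ft_force: [0.8, -0.6, 0.5]
width: 0.0231
```

Emit:
step_arm([
  [0,0,0,0,0,0],
])

```text
time: 12.5
ee_pos: [0.4875, -0.1099, 0.1147]
eef_rot: [0.781, -0.625, 0.0, -0.0]
ft_force: [0.5, -0.1, 0.5]
width: 0.0233
```

Emit:
step_arm([
  [0,0,0,0,0,0],
])

```text
time: 12.6
ee_pos: [0.4875, -0.1099, 0.1147]
eef_rot: [0.781, -0.625, 0.0, -0.0]
ft_force: [0.6, 0.8, 0.6]
width: 0.0233
```

Emit:
step_arm([
  [0,0,0,0,0,0],
])

```text
time: 12.7
ee_pos: [0.4875, -0.1099, 0.1147]
eef_rot: [0.781, -0.625, 0.0, -0.0]
ft_force: [1.5, 0.4, 1.2]
width: 0.0235
```

Emit:
step_arm([
  [0,0,0.0015,0,0,0],
  [0,0,0.0011,0,0,0],
  [0,0,0,0,0,0],
  [0,0,0,0,0,0],
])

```text
time: 13.1
ee_pos: [0.4875, -0.1099, 0.1121]
eef_rot: [0.781, -0.625, 0.0, -0.0]
ft_force: [-0.2, -0.0, 3.1]
width: 0.0235
```

```bash
python3 - <<'E'
from h import *
import cv2
F=[];f=lambda i,x,y,k,w,h:cv2.resize(i[y:y+h,x:x+w,::-1],None,fx=k,fy=k,interpolation=cv2.INTER_CUBIC)
for _ in range(16):
    a=camera("side");F.append(read_state()["ft_force"])
print(np.mean(F,0),np.std(F,0)/4)
s=read_state();print(s["time"],s["ee_pos"],Rn.from_quat(s["eef_rot"]).as_matrix()[:,2])
cv2.imwrite("pics/s6.png",f(a,375,130,10,50,60))
for z in (.022,.028,.032):print((proj("side",[.4875,-.1098,z])-[375,130])*10)
E
```

```text
[0.50463115 0.06808906 2.4426656 ] [0.14443575 0.11231572 0.10944647]
13.9 [ 0.48744566 -0.10987265  0.11204116] [ 1.25981917e-04 -7.88496288e-05 -9.99999989e-01]
[232.93237033 429.6147874 ]
[236.03867889 412.67845556]
[238.12236107 401.31772551]
```

View pics/s6.png

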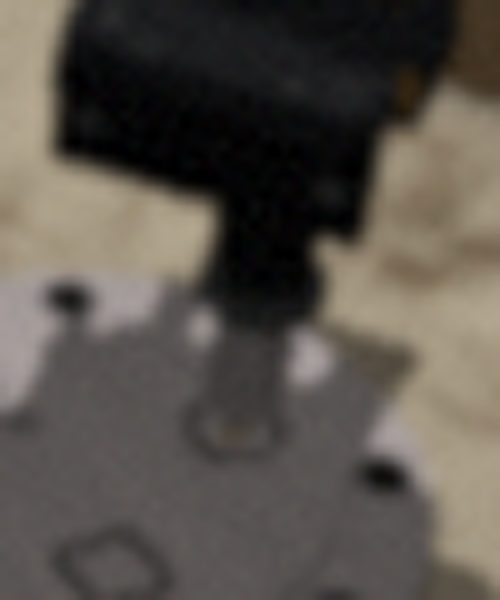

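The nose and tip stand in the ring (crop centre about (234,430), tip (232,432)). The net force is about 3.7 N, so the tip is about half-way in, and the tool is vertical. Handing in.

```bash
python3 - <<'E'
from bench import *
print(close_job())
E
```

```text
the job is handed in; nothing more can be done
None
```

The job is handed in, with the robot still holding the probe upright on the ring-marked spot. I slid the larger gauge's control about 32 mm to the white line, then lifted the probe from its stand and pressed it on the flange.

Last checks:
- **Control:** in the side view it stood within about 0.3 mm of the white line, with both ends of the line showing beside the block. The arm's own position reading put it about 1 mm past the line. I could not check it from above because the arm blocked that view, and I did not look at it again after picking up the probe.
- **Probe position:** the arm reading was within about 0.1 mm of the measured ring centre, and the tip looked centred in the side view. The tool was vertical.
- **Press:** the average force, after allowing for the probe's weight, was about 3.7 N, which means about 6.2 mm pushed in. The height reading gave about 6.6 mm; the two differ slightly, but both are close to half of the 12 mm travel.
- **Time:** about 14 s of the 46 s were used, and no check failed.

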